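# Set a board against the fence and flip stop

## Robot

A 6-joint arm with a two-finger parallel gripper is mounted at the origin on the work surface. World frame = base frame: x ahead of the robot, y to its left, z up, the work surface at z = 0. Lengths are in m, angles in rad, forces in N, time in s.
With the tool pointing down it reaches from about 0.325 to 0.775 m from the base axis. Payload 5.5 kg.
Tool frame: the origin (TCP) lies midway between the tips of the shut fingers; the grasp point (between the pads) lies 19 mm behind it; z points along the fingers, y is the line along which they close (so a half turn about z gives the same grasp; the last joint's range is limited). The gripper opens to 85 mm and grips with 20 to 120 N. Pads are 22 mm wide; open, the fingers measure 114 mm over their backs; the gripper's body (76 mm by 85 mm) begins 54 mm behind the grasp point. The pads swing forward as they close: fully open they stand 13 mm farther back than shut.
Start: joints at [1.179, 0.091, 1.231, -0, 1.82, -0.057], TCP at [0.197, 0.567, 0.231] pointing down, gripper open.
Joint ranges: [-2.87, 2.87], [-0.86, 2.18], [0.17, 2.46], [-1.51, 4.65], [0.06, 2.69], [-2.65, 2.65]. Speed limits (rad/s): [2.57, 2.57, 3.01, 3.14, 3.14, 3.14].

## Interface

Orientations are given as a unit quaternion [x, y, z, w].
In Python, from bench import telemetry, imaging, r gives the robot as it stands.
- The arm moves only by the tool send_rows, never from a script. Its argument "steps" is text: rows parted by semicolons, each of 5 numbers parted by spaces: the finger opening in mm, from 0 to 85.4, then the shift along the tool's x, y, z in units of 40 mm (1.0 is 40 mm), then the turn about the tool's z in units of 8 degrees (1.0 is 8 degrees). In form: grip x y z twist; .... A call has 1 to 10 rows; each row is the pose to reach, as a shift and turn from the pose commanded when the call began, along the tool's axes at that moment; what a row does not reach only later rows make up. A row lasts 1/10 s, in which the tool goes at most 50 mm and 8.59 degrees, less where a joint would pass 70% of its speed; a pose out of reach is approached as far as the arm can. A call with a gripper value outside its range is refused whole. The fingers move at their own pace and stop on an object; the grip force is fixed at half the most. Time passes only in rows, so rows that repeat a pose let the fingers close. It gives the time, the measured TCP pose, the force, the opening and the grip force at its end, in the units of the state.
- telemetry.observe(): the state, without advancing time (a new reading comes with each control period).
- imaging.snapshot(name): name is "scene" or "top" or "wrist"; returns the picture (420x560x3 uint8, blue, green, red); there is no depth.
- imaging.calibration(name): a dict with "fovy" (degrees; the focal length in pixels is half the picture's height over the tangent of half this angle, whatever the lens; pixels are square), "cx", "cy" (the principal point, pixels), "extrinsics" (4x4, takes a point from camera to world coordinates). Camera axes: x right, y down, z forward; pixel columns grow to the right and rows downward; lengths in m; the calibration is good to about 2 mm. A picture is of the moment at which its call begins: read the wrist's pose just before it. calibration takes no time and is no camera call; for the wrist camera it gives the pose at the moment of the call.
- r.finish_job(): hands the job in; it is judged then, once.
The state is a dict: "time": time; "joint_pos": joint angles; "joint_vel": joint speeds; "tau": joint torques, N m; "tool_pos": TCP position; "tool_rot": TCP orientation; "contact_force": force on the tool from outside, world axes, zero at the start; "wrist_torque": the same for the moment, N m; "width": finger opening in m; "grasp_force": force on a finger pad.
Only numpy, scipy, OpenCV 4.12 (cv2) and the standard library are available. Lean on these libraries where they do the work, as an engineer would, in place of code of your own. Each camera call takes 0.05 s, during which the arm holds its last target. There are 200 camera calls.

## Task

Set the long oak board up for its cut: flip the red stop down in front of the fence (leave the blue one up), and push the board flush against the fence and along it until its left end meets the red stop. Only push it with the fingers, never lift it off the bench, and leave everything else where it is.

Things in the scene. Friction and masses are not known exactly. Their poses are not given: they have to be found in the camera images.
- board: the workpiece: oak board 60 mm (x, across) x 240 mm (y, lengthwise) x 22 mm high, about 0.2 kg, lying loose and askew on the bench between the robot and the fence. Origin at the centre of its underside; y points towards its left end
- fence: aluminium fence fixed to the bench, 18 mm thick (x), 700 mm long (y), 45 mm high, with a yellow scale on top and low knobbed brackets behind its ends. Origin at bench level under its middle; x points away from the robot, y along the fence to the left. The face that the board goes against is the robot's side, 9 mm to -x of the origin
- red_stop: dark carriage of the red flip stop, clamped fast on the fence: 34 mm wide along it, black knob on top, 75 mm high. Origin at bench level on the fence's centre line, axes as the fence's. Its red blade hinges on a pin along y, 17 mm to -x of the origin, 60 mm above the bench. The board's left end is to meet the lowered blade's right side, at y = -10 mm.
- red_arm (a joint): angle of the red blade about its pin: 0 hanging down in front of the fence, 1.57 level towards the robot, 3.14 straight up, 3.6 leaning back over the fence (at rest there at the start). It swings freely: pushed from behind towards the robot past upright, it drops by its own weight to 0 and stays
- red_tip (a point): middle of the red blade's free end, 56 mm from the pin (moves with the blade): about 110 mm above the bench when flipped up, 4 mm when down. The blade is 20 mm wide along the fence and 8 mm thick
- blue_stop: dark carriage of the blue flip stop, clamped fast on the fence: 34 mm wide along it, black knob on top, 75 mm high. Origin at bench level on the fence's centre line, axes as the fence's. Its blue blade hinges on a pin along y, 17 mm to -x of the origin, 60 mm above the bench. It stays up; a board passes beneath it.
- blue_arm (a joint): angle of the blue blade about its pin: 0 hanging down in front of the fence, 1.57 level towards the robot, 3.14 straight up, 3.6 leaning back over the fence (at rest there at the start). It swings freely: pushed from behind towards the robot past upright, it drops by its own weight to 0 and stays
- blue_tip (a point): middle of the blue blade's free end, 56 mm from the pin (moves with the blade): about 110 mm above the bench when flipped up, 4 mm when down. The blade is 20 mm wide along the fence and 8 mm thick
- driver: red and black cordless impact driver standing on its battery, 78 x 112 mm foot, 210 mm high; origin under its foot
- battery: black battery pack, 75 x 112 x 58 mm; origin under its centre
- tape: yellow tape measure standing on edge, 72 x 36 x 66 mm; origin under its centre
- screwdriver: screwdriver with an orange handle lying on the bench, 200 mm long; origin under its middle
- glue: white glue bottle with an orange cap, 64 mm across, 160 mm high; origin under its centre
- screw_jar: jar of brass screws with a steel cap, 72 mm across, 85 mm high; origin under its centre
- offcut: short oak offcut, 60 x 85 x 22 mm, lying to the right; not the workpiece; origin under its centre
Things that resemble listed ones, but are neither listed nor needed, are in the scene too. What is shaped like the red_stop but orange is not meant.

How it is judged:
At the end, for the whole second after the job is handed in: Red blade down (within 0.15 rad), blue one up; the board flat on the bench and still, its long side against the fence (gap at its middle under 2 mm, parallel within 0.012 rad), its left end against the red blade (gap under 2 mm); all other things within 20 mm of where they were (value of joint red_arm below 0.15 rad and value of joint blue_arm above 3.3 rad and x of board in the frame of fence between -0.041 and -0.036 m and angle between the x axis of board and the x axis of fence, either way round below 0.012 rad and y of board in the frame of red_stop between -0.132 and -0.127 m and height (world z) of board below 0.003 m and angle between board's own z axis and vertical below 0.03 rad and linear speed of board below 0.01 m/s and distance of each of driver, battery, tape, screwdriver, glue, screw_jar, offcut from where it was at the start of the episode below 0.02 m); the robot touches nothing.
It fails at once if the board is lifted off the bench or tipped (height (world z) of board above 0.008 m or angle between board's own z axis and vertical above 0.12 rad).
It fails at once if the blue stop is flipped down (value of joint blue_arm below 3 rad).
It fails at once if a bystander is pushed or carried away (distance of any of driver, battery, tape, screwdriver, glue, screw_jar, offcut from where it was at the start of the episode above 0.03 m).
It also fails if it takes over 64 s, if anything falls off the work surface, if the arm or the gripper's body presses on something with over 40 N, if the wrist force passes 120 N, or if a joint passes its speed limit or range.

## Working session

There is one attempt and no reset: what is moved stays moved. The work goes in short steps, Python scripts to look and compute and a tool call to move; the robot and the scene stay as the last step left them, time stands still between calls to the robot, and variables do not carry over. Pictures are saved under pics/ and viewed, at most 10 in all, crops included, and the job is handed in when it is done.

Besides the shell and the picture viewer there is one more tool, called as name(argument=value, ...) on one line, values as JSON. send_rows: Moves the arm, as the interface text tells. Its arguments: {"type":"object","properties":{"steps":{"type":"string"}},"required":["steps"]}

```bash
mkdir -p pics; python3 - <<'E'
from bench import telemetry, imaging, r
import cv2,numpy as np
for n in("scene","top"):
    cv2.imwrite(f"pics/{n}0.png",imaging.snapshot(n)); c=imaging.calibration(n); print(n,c["fovy"],c["cx"],c["cy"],np.round(c["extrinsics"],4).tolist())
s=telemetry.observe(); print(s["time"],s["tool_pos"],s["tool_rot"])
E
```

```text
scene 55.59410665103238 284.85421943839293 210.60490557202195 [[-0.4868, 0.6284, -0.6067, 1.2568], [0.8735, 0.3555, -0.3327, 0.3544], [0.0067, -0.6919, -0.7219, 0.8852], [0.0, 0.0, 0.0, 1.0]]
top 54.04976679712797 280.22149494156287 209.5811387159019 [[-0.0235, -0.9906, 0.1346, 0.4596], [-0.9994, 0.0198, -0.0283, -0.0077], [0.0253, -0.1351, -0.9905, 1.1274], [0.0, 0.0, 0.0, 1.0]]
0.1 [0.19705049 0.56645666 0.23023888] [ 1.66612198e-01  9.86022102e-01 -8.67228429e-04 -1.96844365e-04]
```

View pics/scene0.png

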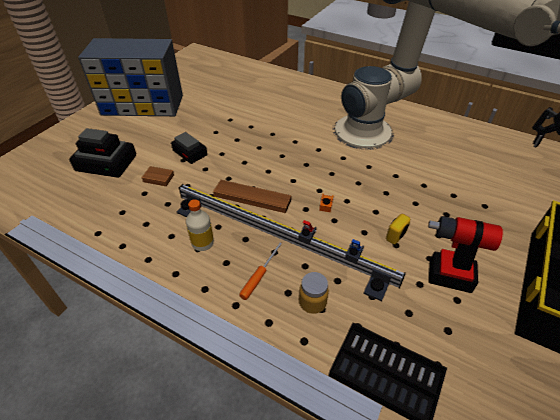

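View pics/top0.png

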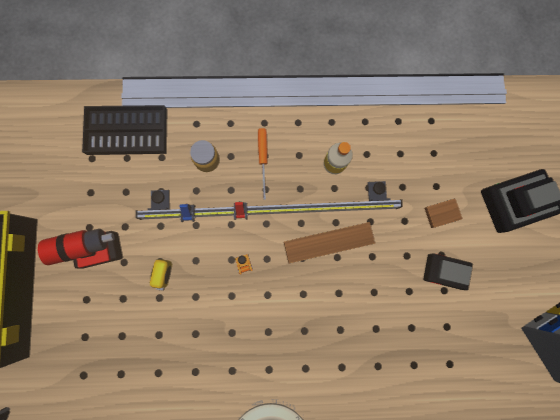

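The scene view shows the arm at the rear, the fence crossing the middle and the board on the robot's side. In the top view the candidates for the red stop are:
- (240,210): red, clamped on the fence.
- (187,212): blue, on the fence.
- (244,264): orange, loose on the bench.

The one at (240,210) fits. The long board is at (330,243) and the offcut at (444,213). I'll confirm this in an enlarged crop.

```bash
cat > h.py <<'E'
import cv2,numpy as np
from bench import telemetry, imaging, r
def ray(n,uv,c=None):
    c=c or imaging.calibration(n); f=210/np.tan(np.radians(c["fovy"]/2)); T=np.array(c["extrinsics"])
    return T[:3,3], T[:3,:3]@np.array([(uv[0]-c["cx"])/f,(uv[1]-c["cy"])/f,1])
def atz(n,uv,z,c=None):
    o,d=ray(n,uv,c); return (o+d*(z-o[2])/d[2])[:2]
def proj(n,p,c=None):
    c=c or imaging.calibration(n); f=210/np.tan(np.radians(c["fovy"]/2)); T=np.array(c["extrinsics"])
    q=T[:3,:3].T@(np.array(p)-T[:3,3]); return f*q[:2]/q[2]+[c["cx"],c["cy"]]
E
python3 - <<'E'
from h import *
im=cv2.imread("pics/top0.png")
a=cv2.resize(im[185:285,130:410],None,fx=2.8,fy=2.8,interpolation=3)
s=cv2.imread("pics/scene0.png")
b=cv2.resize(s[175:285,170:410],None,fx=2.8,fy=2.8,interpolation=3); b=cv2.copyMakeBorder(b,0,0,0,784-672,0)
cv2.imwrite("pics/c1.png",np.vstack([a,b]))
hsv=cv2.cvtColor(im,cv2.COLOR_BGR2HSV)
def cen(m,x0,x1,y0,y1):
    q=np.zeros_like(m);q[y0:y1,x0:x1]=m[y0:y1,x0:x1]; return q
for nm,lo,hi,b_ in [("red",(0,150,80),(6,255,255),(225,255,195,225)),("blue",(100,120,60),(130,255,255),(175,200,200,225))]:
    m=cen(cv2.inRange(hsv,lo,hi),*b_); ys,xs=np.nonzero(m); print(nm,len(xs),xs.mean(),ys.mean(),xs.min(),xs.max(),ys.min(),ys.max(), atz("top",(xs.mean(),ys.mean()),.09))
m=cen(cv2.inRange(hsv,(20,120,100),(35,255,255)),135,405,198,222); ys,xs=np.nonzero(m); 
P=np.array([atz("top",(x,y),.045) for x,y in zip(xs,ys)]); k=np.polyfit(P[:,1],P[:,0],1); print("yellow x=k*y+b",k,P[:,1].min(),P[:,1].max(), np.std(P[:,0]-np.polyval(k,P[:,1])))
m=cen(cv2.inRange(hsv,(4,90,60),(16,255,190)),275,385,218,270)
cs=max(cv2.findContours(m,0,2)[0],key=cv2.contourArea); rc=cv2.minAreaRect(cs); bx=cv2.boxPoints(rc); print(cv2.contourArea(cs),rc)
B=np.array([atz("top",p,.022) for p in bx]); print(B,B.mean(0),np.linalg.norm(B-np.roll(B,1,0),axis=1))
E
```

```text
red 122 239.31967213114754 209.63114754098362 235 244 202 217 [0.60247327 0.06648611]
blue 102 184.86274509803923 212.08823529411765 180 190 205 219 [0.59895694 0.20381953]
yellow x=k*y+b [-0.02217205  0.6044611 ] -0.33814183863152925 0.31706925923306795 0.0014312835375671167
1965.5 ((328.92626953125, 242.37376403808594), (24.092336654663086, 90.28850555419922), 76.63978576660156)
[[ 0.52436973 -0.04261415]
 [ 0.57570973 -0.28263293]
 [ 0.51189412 -0.29435017]
 [ 0.46170421 -0.05593936]] [ 0.51841945 -0.16888415] [0.06406659 0.24544818 0.0648824  0.24363649]
```

View pics/c1.png

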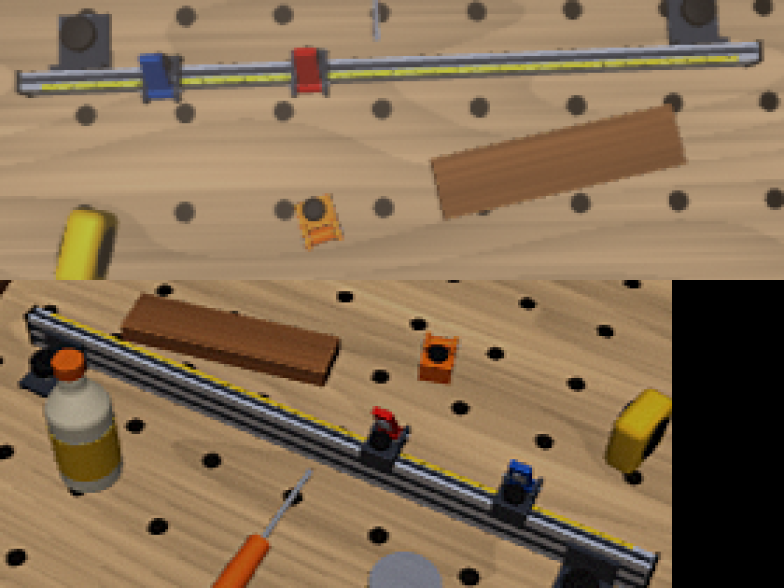

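The crop confirms it: the red stop is on the fence (crop 308,70), blue is at (158,75), and the orange lookalike lies loose at (318,218). The board measures 64×245 mm against a nominal 60×240, which is acceptable. The board's centre is at (0.518, -0.169) with a yaw of about 0.21. The fence yaw is about 0.022, and the red stop is at (0.603, 0.066).

Next I raise the arm and travel behind the red blade with the fingers shut.

send_rows(steps="0 0 0 -1.5 0; 0 -1 -0.5 -1.5 -0.5; 0 -15 -8 -1.5 -2.56; 0 -15 -8 -1.5 -2.56; 0 -15 -8 -1.5 -2.56; 0 -15 -8 -1.5 -2.56; 0 -15 -8 -1.5 -2.56; 0 -15 -8 -1.5 -2.56; 0 -15 -8 -1.5 -2.56; 0 -15 -8 -1.5 -2.56")

```text
time: 1.1
tool_pos: [0.4965, 0.2428, 0.2909]
tool_rot: [-0.011, 1.0, -0.0, -0.0]
contact_force: [0.8, 1.3, 0.2]
width: 0.0004
grasp_force: 0.0
```

send_rows(steps="0 -4 -4.5 0 0; 0 -4 -4.5 0 0; 0 -4 -4.5 0 0; 0 -4 -4.5 0 0; 0 -4 -4.5 0 0; 0 -4 -4.5 0 0; 0 -4 -4.5 0 0; 0 -4 -4.5 1.5 0; 0 -4 -4.5 2 0; 0 -4 -4.5 2 0")

```text
time: 2.1
tool_pos: [0.6567, 0.0696, 0.2051]
tool_rot: [-0.012, 1.0, -0.0, -0.005]
contact_force: [0.3, 0.3, -0.6]
width: 0.0003
grasp_force: 0.0
```

```bash
python3 - <<'E'
from h import *
im=imaging.snapshot("scene"); cv2.imwrite("pics/s2.png",cv2.resize(im[130:290,220:400],None,fx=3.5,fy=3.5,interpolation=3))
s=telemetry.observe(); print(s["tool_pos"],s["tool_rot"],s["contact_force"])
E
```

```text
[0.65778495 0.06958412 0.20901779] [-1.21971218e-02  9.99922180e-01  2.97364328e-05 -2.61980735e-03] [-0.28112746  0.62494587  0.13515727]
```

View pics/s2.png

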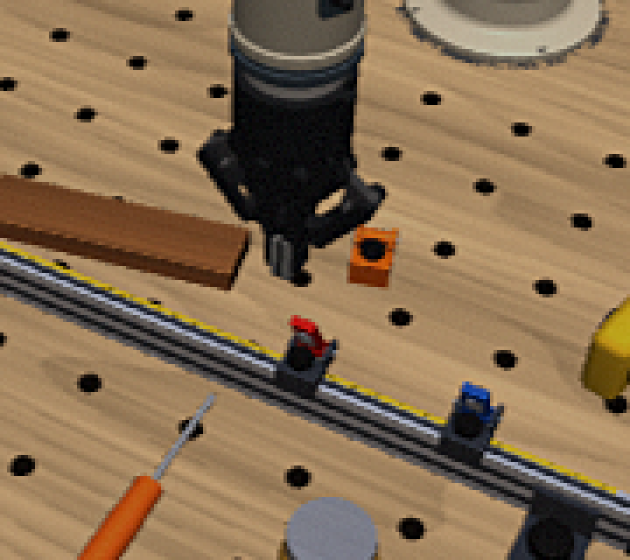

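The gripper hangs clear, behind and above the red stop (crop 310,340). Next I go down behind the blade and sweep towards the robot.

send_rows(steps="0 0 -0.08 1.2 0; 0 0 -0.08 2.4 0; 0 0 -0.08 2.85 0; 0 0 -0.08 2.85 0; 0 0.5 -0.08 2.85 0; 0 1 -0.08 2.85 0; 0 1.4 -0.08 2.85 0; 0 1.8 -0.08 2.85 0; 0 2.2 -0.08 2.85 0; 0 2.2 -0.08 2.85 0")

```text
time: 3.15
tool_pos: [0.5727, 0.0637, 0.1027]
tool_rot: [-0.012, 1.0, 0.0, 0.004]
contact_force: [0.6, -0.6, 1.0]
width: -0.0001
grasp_force: 0.0
```

```bash
python3 - <<'E'
from h import *
im=imaging.snapshot("scene"); cv2.imwrite("pics/s3.png",cv2.resize(im[150:290,220:400],None,fx=3.5,fy=3.5,interpolation=3))
s=telemetry.observe(); print(s["tool_pos"],s["tool_rot"],s["contact_force"])
E
```

```text
[0.57331105 0.06364844 0.10211001] [-1.16530644e-02  9.99925789e-01  1.82582734e-04  3.54816943e-03] [0.20948419 0.10776839 0.81158784]
```

View pics/s3.png

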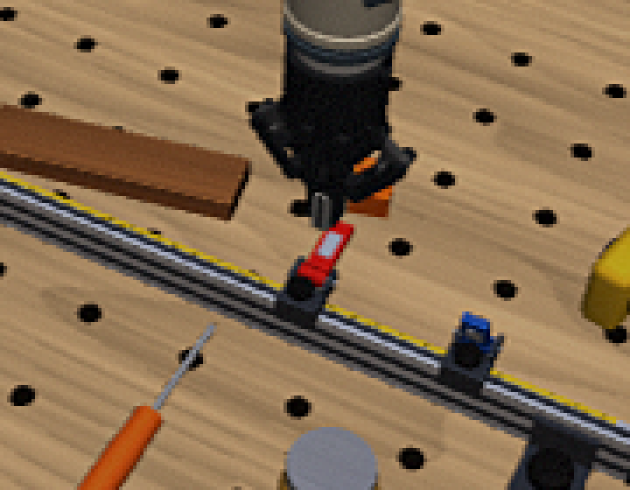

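The blade was caught mid-fall in the picture (crop 330,255), and blue is still up. Next I lift and go behind the board with the fingers opening.

send_rows(steps="0 0 0 -1 0; 0 0 0 -1.5 0; 40 1 -1.6 -1.5 0; 85 3.46 -5.65 -1.5 0; 85 3.46 -5.65 -1.5 0; 85 3.46 -5.65 -1.5 0; 85 3.46 -5.65 -1.5 0; 85 3.46 -5.65 -1.5 0; 85 3.46 -5.65 -0.5 0; 85 3.46 -5.65 0 0")

```text
time: 4.2
tool_pos: [0.4391, -0.1672, 0.0979]
tool_rot: [-0.01, 1.0, -0.001, 0.001]
contact_force: [-0.3, 1.3, -0.9]
width: 0.085
grasp_force: 0.0
```

```bash
python3 - <<'E'
from h import *
im=imaging.snapshot("scene"); cv2.imwrite("pics/s4.png",cv2.resize(im[130:290,190:400],None,fx=3.5,fy=3.5,interpolation=3))
s=telemetry.observe(); print(s["tool_pos"],s["tool_rot"],s["contact_force"],s["width"])
E
```

```text
[ 0.43774316 -0.16613902  0.09435573] [-1.07865066e-02  9.99940713e-01  6.80747915e-04 -1.32565761e-03] [-0.97869035  0.7845177  -3.11046559] 0.08504041940007052
```

View pics/s4.png

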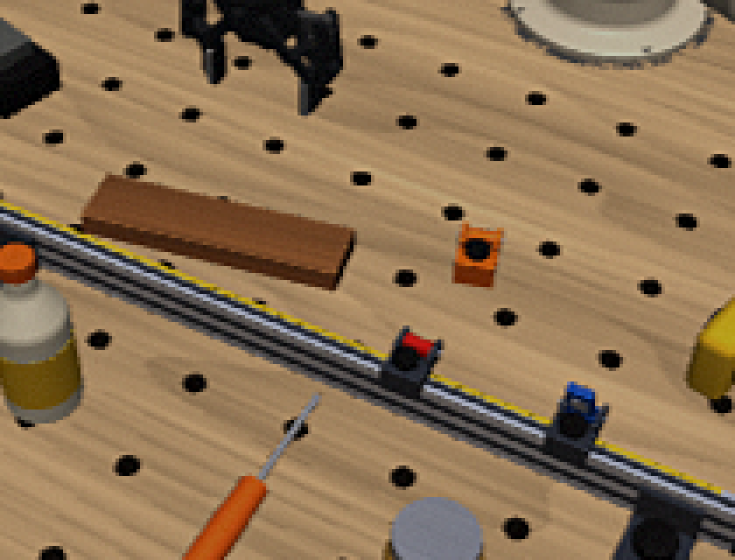

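The red blade is down (crop 415,345) and blue is up. Next I lower the open fingers and push the board squarely.

send_rows(steps="85 0 0 1.2 0; 85 0 0 2 0; 85 0 0 2.45 0; 85 0 0 2.45 0; 85 -0.2 0 2.45 0; 85 -0.4 0 2.45 0; 85 -0.6 0 2.45 0; 85 -0.75 0 2.45 0; 85 -0.9 0 2.45 0; 85 -1.05 0 2.45 0")

```text
time: 5.25
tool_pos: [0.4808, -0.1649, -0.0006]
tool_rot: [-0.011, 1.0, 0.0, -0.0]
contact_force: [-1.8, 0.6, 1.5]
width: 0.0847
grasp_force: 1.2
```

send_rows(steps="85 -0.15 0 0 0; 85 -0.3 0 0 0; 85 -0.45 0 0 0; 85 -0.55 0 0 0; 85 -0.65 0 0 0; 85 -0.75 0 0 0; 85 -0.85 0 0 0; 85 -0.9 0 0 0; 85 -0.95 0 0 0; 85 -0.95 0 0 0")

```text
time: 6.25
tool_pos: [0.5188, -0.1641, -0.0007]
tool_rot: [-0.011, 1.0, 0.0, 0.0]
contact_force: [-0.5, -0.4, -0.5]
width: 0.0852
grasp_force: 0.0
```

send_rows(steps="85 -0.03 0 0 0; 85 -0.06 0 0 0; 85 -0.1 0 0 0; 85 -0.13 0 0 0; 85 -0.16 0 0 0; 85 -0.19 0 0 0; 85 -0.22 0 0 0; 85 -0.24 0 0 0; 85 -0.26 0 0 0; 85 -0.26 0 0 0")

```text
time: 7.25
tool_pos: [0.529, -0.1639, -0.0007]
tool_rot: [-0.011, 1.0, -0.0, 0.0]
contact_force: [-0.7, -0.3, -0.7]
width: 0.085
grasp_force: 0.4
```

```bash
python3 - <<'E'
from h import *
im=imaging.snapshot("scene"); cv2.imwrite("pics/s5.png",cv2.resize(im[130:290,190:400],None,fx=3.5,fy=3.5,interpolation=3))
s=telemetry.observe(); print(s["tool_pos"],s["tool_rot"],s["contact_force"],s["width"])
E
```

```text
[ 0.52899098 -0.16388869 -0.0007247 ] [-1.13503210e-02  9.99935568e-01 -8.52016003e-06  1.75189055e-04] [-0.13257575  0.0138535  -0.65970039] 0.08517474176781611
```

View pics/s5.png

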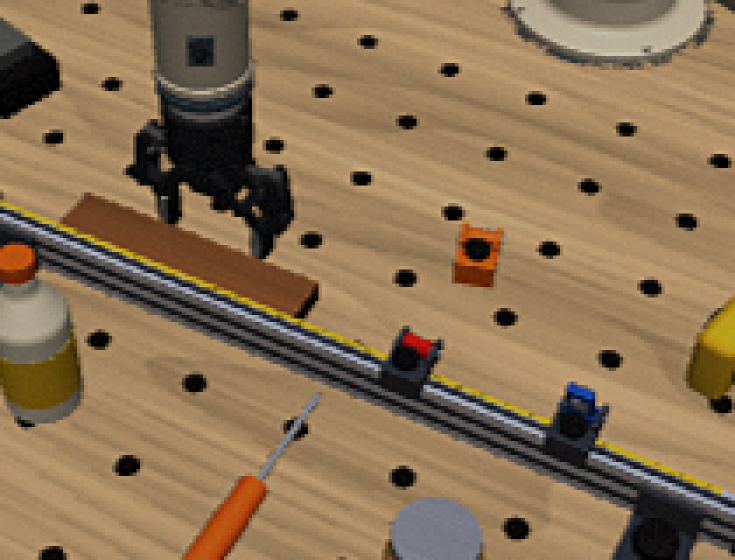

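The board (crop 190,255) is parallel to the fence and almost touching, with no fence force yet. I keep creeping.

send_rows(steps="85 -0.02 0 0 0; 85 -0.04 0 0 0; 85 -0.06 0 0 0; 85 -0.08 0 0 0; 85 -0.1 0 0 0; 85 -0.12 0 0 0; 85 -0.14 0 0 0; 85 -0.16 0 0 0; 85 -0.18 0 0 0; 85 -0.18 0 0 0")

```text
time: 8.3
tool_pos: [0.5337, -0.1638, -0.0008]
tool_rot: [-0.011, 1.0, 0.0, -0.003]
contact_force: [-13.1, 0.3, 7.7]
width: 0.085
grasp_force: 6.2
```

```bash
python3 - <<'E'
from h import *
for n,u,z in[("left-back top",(318,285),.022),("left-front top",(295,307),.022),("right-back top",(87,194),.022),("right-front top",(62,222),.022),("red carriage top-left",(440,345),.07),("red carr top-right",(395,333),.07)]:
    print(n,atz("scene",(190+u[0]/3.5,130+u[1]/3.5),z))
E
```

```text
left-back top [ 0.54024194 -0.05208782]
left-front top [ 0.57209248 -0.05632612]
right-back top [ 0.54414499 -0.29180006]
right-front top [ 0.5851258  -0.28934833]
red carriage top-left [0.58948725 0.08476105]
red carr top-right [0.59560516 0.04857951]
```

send_rows(steps="85 0.1 0 0 0; 85 0.5 0 0 0; 85 0.8 0 0 0; 60 0.8 0 -1 0; 0 0.8 0 -2 0; 0 0.8 0 -2 0; 0 0.8 0 -2 0; 0 0.8 0 -2 0; 0 0.8 0 -2 0; 0 0.8 0 -2 0")

```text
time: 9.3
tool_pos: [0.5035, -0.1642, 0.0779]
tool_rot: [-0.011, 1.0, 0.0, -0.001]
contact_force: [-0.1, 0.2, -0.4]
width: -0.0002
grasp_force: 0.0
```

send_rows(steps="0 0 -1.2 0 0; 0 0 -2.4 0 0; 0 -0.6 -3.6 0 0; 0 -1.76 -4.57 0 0; 0 -1.76 -4.57 0 0; 0 -1.76 -4.57 0 0; 0 -1.76 -4.57 1 0; 0 -1.76 -4.57 1.7 0; 0 -1.76 -4.57 1.7 0; 0 -1.76 -4.57 1.7 0")

```text
time: 10.3
tool_pos: [0.5779, -0.3448, 0.0114]
tool_rot: [-0.012, 1.0, 0.0, -0.001]
contact_force: [0.5, -0.3, 0.4]
width: 0.0001
grasp_force: 0.0
```

send_rows(steps="0 0 0.25 0 0; 0 0 0.5 0 0; 0 0 0.7 0 0; 0 0 0.85 0 0; 0 0 1 0 0; 0 0 1.15 0 0; 0 0 1.3 0 0; 0 0 1.45 0 0; 0 0 1.6 0 0; 0 0 1.75 0 0")

```text
time: 11.3
tool_pos: [0.5771, -0.2757, 0.0118]
tool_rot: [-0.011, 1.0, -0.0, 0.0]
contact_force: [0.5, -3.8, 3.6]
width: 0.0001
grasp_force: 2.2
```

send_rows(steps="0 0 0.15 0 0; 0 0 0.3 0 0; 0 0 0.45 0 0; 0 0 0.6 0 0; 0 0 0.75 0 0; 0 0 0.85 0 0; 0 0 0.95 0 0; 0 0 1.05 0 0; 0 0 1.1 0 0; 0 0 1.1 0 0")

```text
time: 12.3
tool_pos: [0.5761, -0.2313, 0.0116]
tool_rot: [-0.011, 1.0, -0.0, 0.0]
contact_force: [-0.5, -3.7, 3.8]
width: 0.0002
grasp_force: 2.7
```

```bash
python3 - <<'E'
from h import *
im=imaging.snapshot("scene"); cv2.imwrite("pics/s6.png",cv2.resize(im[130:290,190:400],None,fx=3.5,fy=3.5,interpolation=3))
s=telemetry.observe(); print(s["tool_pos"],s["tool_rot"],s["contact_force"],s["width"])
E
```

```text
[ 0.5761052  -0.23130665  0.01158763] [-1.14205564e-02  9.99934765e-01  4.18652899e-05  1.87033208e-04] [ 0.14090204 -4.09175482  5.95392291] -2.200789908960191e-06
```

View pics/s6.png

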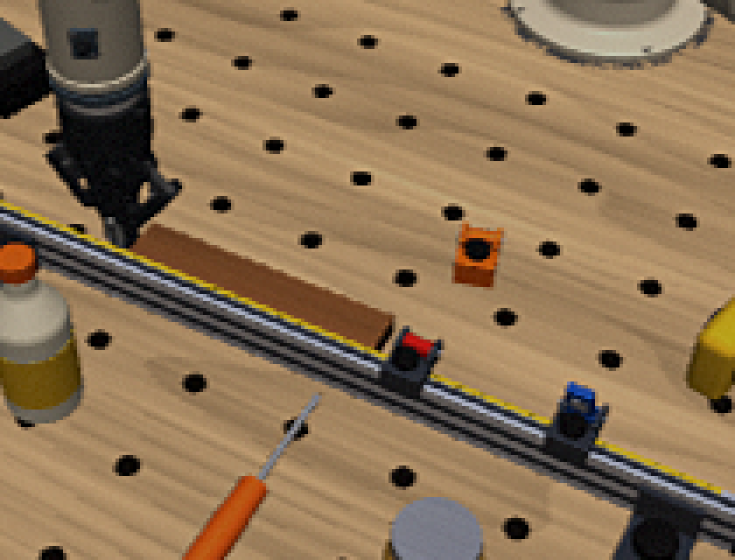

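The board slides along the fence. Its left end (crop 392,320) is a few centimetres from the red blade and the sideways force is only about 4 N. I continue slowly.

```bash
python3 - <<'E'
from h import *
for u in[(393,317),(150,225)]: print(atz("scene",(190+u[0]/3.5,130+u[1]/3.5),.022))
E
```

```text
[0.54155031 0.02086704]
[ 0.54964737 -0.21888262]
```

send_rows(steps="0 0 0.1 0 0; 0 0 0.2 0 0; 0 0 0.3 0 0; 0 0 0.37 0 0; 0 0 0.43 0 0; 0 0 0.48 0 0; 0 0 0.52 0 0; 0 0 0.55 0 0; 0 0 0.58 0 0; 0 0 0.58 0 0")

```text
time: 13.35
tool_pos: [0.5756, -0.2084, 0.0116]
tool_rot: [-0.011, 1.0, -0.0, 0.0]
contact_force: [0.9, -4.3, 4.8]
width: 0.0
grasp_force: 3.1
```

send_rows(steps="0 0 0.04 0 0; 0 0 0.08 0 0; 0 0 0.12 0 0; 0 0 0.16 0 0; 0 0 0.19 0 0; 0 0 0.22 0 0; 0 0 0.24 0 0; 0 0 0.26 0 0; 0 0 0.28 0 0; 0 0 0.28 0 0")

```text
time: 14.35
tool_pos: [0.5753, -0.1973, 0.0116]
tool_rot: [-0.011, 1.0, -0.0, 0.0]
contact_force: [-0.2, -4.5, 6.2]
width: 0.0
grasp_force: 3.2
```

send_rows(steps="0 0 0.02 0 0; 0 0 0.04 0 0; 0 0 0.06 0 0; 0 0 0.08 0 0; 0 0 0.1 0 0; 0 0 0.12 0 0; 0 0 0.14 0 0; 0 0 0.15 0 0; 0 0 0.16 0 0; 0 0 0.16 0 0")

```text
time: 15.35
tool_pos: [0.5749, -0.1958, 0.0119]
tool_rot: [-0.01, 1.0, -0.004, 0.0]
contact_force: [-0.5, -19.3, 2.7]
width: -0.0002
grasp_force: 9.5
```

The board meets the stop at 19 N. I back off, then re-square it from behind with open fingers.

send_rows(steps="0 0 -0.3 0 0; 0 0 -0.8 0 0; 0 0 -0.8 -1.2 0; 0 0 -0.8 -2 0; 0 0.8 0 -2 0; 0 1.68 1.2 -2 0; 0 1.68 2.4 -2 0; 40 1.68 3.2 -2 0; 85 1.68 3.2 -2 0; 85 1.68 3.2 -2 0")

```text
time: 16.35
tool_pos: [0.5046, -0.0638, 0.0906]
tool_rot: [-0.012, 1.0, 0.0, -0.001]
contact_force: [-0.6, 0.9, -0.3]
width: 0.0433
grasp_force: 0.0
```

send_rows(steps="85 0 0 0 0; 85 0 0 0 0; 85 0 0 0 0; 85 0 0 1 0; 85 0 0 2 0; 85 0 0 2.3 0; 85 0 0 2.3 0; 85 -0.2 0 2.3 0; 85 -0.3 0 2.3 0; 85 -0.4 0 2.3 0")

```text
time: 17.35
tool_pos: [0.5229, -0.0643, 0.0016]
tool_rot: [-0.011, 1.0, -0.0, 0.002]
contact_force: [0.2, -0.3, 0.9]
width: 0.0848
grasp_force: 0.0
```

send_rows(steps="85 -0.06 0 0 0; 85 -0.1 0 0 0; 85 -0.13 0 0 0; 85 -0.16 0 0 0; 85 -0.18 0 0 0; 85 -0.2 0 0 0; 85 -0.22 0 0 0; 85 -0.24 0 0 0; 85 -0.26 0 0 0; 85 -0.26 0 0 0")

```text
time: 18.35
tool_pos: [0.5313, -0.0639, -0.0008]
tool_rot: [-0.011, 1.0, -0.0, -0.0]
contact_force: [-0.1, 0.5, -0.2]
width: 0.0851
grasp_force: 0.3
```

send_rows(steps="85 -0.02 0 0 0; 85 -0.03 0 0 0; 85 -0.05 0 0 0; 85 -0.06 0 0 0; 85 -0.08 0 0 0; 85 -0.09 0 0 0; 85 -0.1 0 0 0; 85 -0.11 0 0 0; 85 -0.12 0 0 0; 85 -0.12 0 0 0")

```text
time: 19.35
tool_pos: [0.5315, -0.0639, -0.0008]
tool_rot: [-0.011, 1.0, 0.0, -0.006]
contact_force: [-22.5, 0.5, 14.3]
width: 0.0852
grasp_force: 11.4
```

send_rows(steps="85 0.1 0 0 0; 85 0.5 0 0 0; 85 0.8 0 0 0; 60 0.8 0 -1 0; 0 0.8 0 -2.2 0; 0 0.8 -1.2 -2.2 0; 0 0.4 -2.4 -2.2 0; 0 -0.9 -3.6 -2.2 0; 0 -0.9 -4.05 -2.2 0; 0 -0.9 -4.05 -2.2 0")

```text
time: 20.35
tool_pos: [0.5769, -0.2287, 0.086]
tool_rot: [-0.01, 1.0, -0.001, -0.0]
contact_force: [-0.6, -0.3, -0.1]
width: 0.0001
grasp_force: 0.0
```

send_rows(steps="0 0 0 0 0; 0 0 0 1 0; 0 0 0 1.9 0; 0 0 0 1.9 0; 0 0 0.2 1.9 0; 0 0 0.4 1.9 0; 0 0 0.5 1.9 0; 0 0 0.6 1.9 0; 0 0 0.65 1.9 0; 0 0 0.65 1.9 0")

```text
time: 21.35
tool_pos: [0.5755, -0.1986, 0.0118]
tool_rot: [-0.012, 1.0, -0.0, 0.0]
contact_force: [-0.3, -0.3, 0.3]
width: -0.0
grasp_force: 0.0
```

send_rows(steps="0 0 0.02 0 0; 0 0 0.04 0 0; 0 0 0.06 0 0; 0 0 0.07 0 0; 0 0 0.08 0 0; 0 0 0.09 0 0; 0 0 0.1 0 0; 0 0 0.1 0 0")

```text
time: 22.15
tool_pos: [0.575, -0.1968, 0.0115]
tool_rot: [-0.011, 1.0, -0.002, 0.0]
contact_force: [-0.8, -7.1, -0.5]
width: 0.0001
grasp_force: 3.3
```

send_rows(steps="0 0 0.03 0 0; 0 0 0.05 0 0; 0 0 0.07 0 0; 0 0 0.08 0 0; 0 0 0.08 0 0")

```text
time: 22.65
tool_pos: [0.5749, -0.1962, 0.0121]
tool_rot: [-0.01, 1.0, -0.004, 0.0]
contact_force: [-0.5, -15.8, 0.1]
width: -0.0003
grasp_force: 7.0
```

Seated. I back away clear and check.

send_rows(steps="0 0 -0.2 0 0; 0 0 -0.8 0 0; 0 0 -0.8 -1 0; 0 0 -0.8 -2.2 0; 0 1 -0.8 -3 0; 0 2.2 -1.5 -3.5 0; 0 3 -2 -4 0; 0 3 -2 -4 0; 0 3 -2 -4 0; 0 3 -2 -4 0")

```text
time: 23.65
tool_pos: [0.4573, -0.2736, 0.1704]
tool_rot: [-0.012, 1.0, 0.001, -0.0]
contact_force: [0.2, 0.4, -0.8]
width: 0.0002
grasp_force: 0.0
```

```bash
python3 - <<'E'
from h import *
im=imaging.snapshot("scene"); a=cv2.resize(im[150:290,190:400],None,fx=3,fy=3,interpolation=3)
t=imaging.snapshot("top"); b=cv2.resize(t[185:285,160:370],None,fx=3,fy=3,interpolation=3)[:180]
cv2.imwrite("pics/s7.png",np.vstack([a,b[:600-420]]))
s=telemetry.observe(); print(s["time"],s["tool_pos"],s["contact_force"])
E
```

```text
23.75 [ 0.45737387 -0.27330023  0.16985012] [ 0.5084264   0.10676564 -0.99430881]
```

View pics/s7.png

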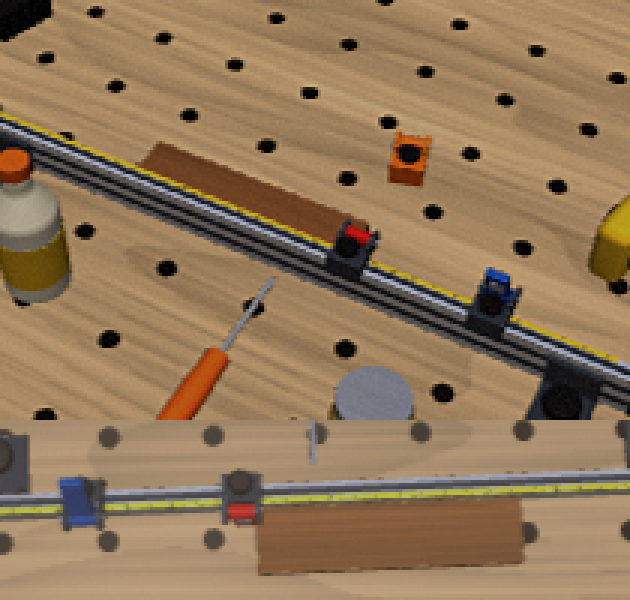

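The board lies flush with the fence and its left end is at the red blade (crop 258,515). Red is down, blue is up, and nothing else has moved.

```bash
python3 -c "
from bench import r
print(r.finish_job())"
```

```text
the job is handed in; nothing more can be done
None
```

I handed the job in at about 24 s with no verdict shown: red stop down, blue stop up, and the board flush against the fence with its left end on the red blade, as far as contact forces and the last pictures show.

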